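Index the dosing arm of a titration stand to the sample beaker

ROBOT

A 7-joint arm with a two-finger parallel gripper is mounted at the origin on the work surface. World frame = base frame: x ahead of the robot, y to its left, z up, the work surface at z = 0. Lengths are in m, angles in degrees, forces in N, time in s.
With the tool pointing down it reaches from about 0.425 to 0.875 m from the base axis. Payload 4.7 kg.
Tool frame: the origin (TCP) lies between the finger pads; the fingertips stand env.finger_overhang ahead of it and the grasp point (between the pads) lies 5 mm behind it (env.finger_overhang is the distance from the TCP to the fingertips, in m); z points along the fingers, y is the line along which they close (so a half turn about z gives the same grasp; the last joint's range is limited). The gripper opens to 87 mm and grips with 3 to 60 N. Pads are 19 mm wide; open, the fingers measure 117 mm over their backs; the gripper's body (75 mm by 190 mm) begins 51 mm behind the grasp point.
Start: joints at [-68.119, 18.392, -4.016, 83.108, 1.295, 78.541, -3.26], TCP at [0.234, 0.607, 0.209] pointing down, gripper open.
Joint ranges: [-163.93, 163.93], [-17.29, 119.83], [-79.2, 71.16], [3.27, 140.29], [-89.18, 269.18], [5.43, 117.66], [-154.24, 154.24]. Speed limits (degrees/s): [147.25, 147.25, 180, 180, 180, 180, 180].

INTERFACE

Orientations are given as [roll, pitch, yaw] about the fixed x, y, z axes, in that order (R = Rz(yaw) Ry(pitch) Rx(roll)).
In Python, from cell import telemetry, eyes, env, models gives the robot as it stands. The module is installed in compiled form; this text tells all that it offers.
- The arm moves only by the tool drive_tool, never from a script. Its arguments are lists of equal length, an entry for each row: "angular": the turn, a rotation vector about the tool's x, y, z in rad, a list of three; "delta_pos": the shift along the tool's x, y, z in cm, a list of three; "gripper": the finger opening in cm, from 0 to 8.7. A call has 1 to 20 rows; each row shifts and turns the commanded pose from where the row before left it, along the tool's axes as they then stand; what a row does not reach is not made up. A row lasts 1/10 s, in which the tool goes at most 50 mm and 8.59 degrees, less where a joint would pass 70% of its speed; a pose out of reach is approached as far as the arm can. A call with a gripper value outside its range is refused whole. The fingers move at their own pace and stop on an object; "squeeze" is the grip in N (left out, the last holds). Time passes only in rows, so rows that do not move let the fingers close. It gives the time, the measured TCP pose, the force, the opening and the grip force at its end, in the units of the state.
- telemetry.get_obs(): the state, without advancing time (a new reading comes with each control period).
- eyes.read_camera(name): name is "side" or "top" or "wrist"; returns a dict with "pixels" (384x512x3 uint8, red, green, blue), "mtx" (3x3 intrinsics, pixels), "origin" and "orientation" of the camera in the world. Camera axes: x right, y down, z forward; pixel columns grow to the right and rows downward; lengths in m; the calibration is good to about 2 mm. A picture is of the moment at which its call begins. There is no depth.
- env.sign_off(): hands the job in; it is judged then, once.
Trained networks look in a picture, given as the dict that the camera call returned (one of the last four; its "shot" number tells which), for a name from the list of things; names that differ only in an ending like _2 or _b are one class to them, and where a whole thing is asked for, a point or a joint stands for the part that bears it (a point fixed in the world has none). Each returns a list of dicts, best first, with "p" (0 to 1); they miss things now and then, are a little off and sometimes report something else, mostly with a low value. They report only what shows in the picture. A call takes as long as a camera call. They do not tell look-alikes from the thing itself.
- models.search_frame(picture, target): "centre" ([column, row] in pixels, amid what is visible of it).
- models.cut_out(picture, target): "pixels" (384x512 bool, what is visible of it) and "centre" ([column, row] in pixels, amid what is visible of it).
The state is a dict: "time_s": time; "qpos": joint angles; "joint_velocities": joint speeds; "effort": joint torques, N m; "tool_pos": TCP position; "tool_rot": TCP orientation; "force": force on the tool from outside, world axes, zero at the start; "wrist_torque": the same for the moment, N m; "grip_width": finger opening in m; "grasp_force": force on a finger pad.
Only numpy, scipy, OpenCV 4.12 (cv2) and the standard library are available. Lean on these libraries where they do the work, as an engineer would, in place of code of your own. Each camera call takes 0.05 s, during which the arm holds its last target. There are 200 camera calls.

TASK

Bring the dosing tip over the tall glass sample beaker: hook a fingertip under the pull ring of the spring index pin, lift the pin out of its hole, swing the dosing arm one hole over to the sample beaker's side (never to the rinse cup's side, nor on past the beaker), and let the pin spring fully home in that hole. Do it gently, leave both vessels and everything else on the bench where they stand, and finish clear of the stand.

Things in the scene. Friction and masses are not known exactly. Their poses are not given: they have to be found in the camera images.
- stand: White titration stand, fixed; base plate 300 x 300 x 12 mm (in its own x from 250 mm in front of the origin to 50 mm behind). Origin: on the bench, under the axis of the pivot column (steel, 26 mm thick, at the far side). Its x axis points away from the robot; at joint value 0 the dosing arm points along its -x.
- index_plate: Aluminium index plate of the stand, same origin and axes as the stand: a curved strip 40 mm wide on a 220 mm radius round the pivot axis, top 110 mm, underside 98 mm above the bench, on two thin legs under the arm's end. Five square 13 mm holes 0.42 rad (92 mm) apart, at arm angles -0.84, -0.42, 0, 0.42, 0.84.
- dosing_arm (a joint): Arm angle about the pivot axis, rad; 0 as found (pin in the middle hole), positive counter-clockwise from above: the ring stands at (-220 cos q, -220 sin q) mm in the stand frame. Grey bar 24 mm wide, top 128 mm above the bench, reaching 251 mm from the axis. Locked while the pin is in a hole; else swung by under 3 N at the ring, and stays where left.
- index_pin (a joint): Lift of the spring index pin, m: 0 home in a hole, 0.012 when its round tip is just out or rides on the plate between holes, 0.024 at the stop. Its spring pushes down with 3 N at 0 and 120 N/m more. Let down between holes it rides on the plate, and drops by itself when pushed along to a hole (pin 10 mm thick, hole 13 mm; the round tip helps it in).
- ring_centre (a point): Centre of the upright steel pull ring on the pin, 178 mm above the bench with the pin home, 220 mm from the pivot axis. 5 mm wire, 51 mm inside diameter; its hole faces along the arm. Rigid with the pin: rises and swings with it. Open from both sides: closed fingers fit through it tilted, from the robot's side or over the arm. The arm's top is 50 mm below this point.
- dosing_tip (a point): Lower end of the white dosing tip that hangs from the arm 130 mm from the pivot axis, 86 mm above the bench.
- sample_beaker: Sample beaker: tall narrow glass beaker, 38 mm across, 64 mm high, loose, standing on the stand's base (12 mm up) below one of the two holes next to the middle: 130 mm from the pivot axis at arm angle +0.42 or -0.42. Origin: centre of its underside.
- rinse_cup: Rinse cup: low wide white cup, 46 mm across, 32 mm high, loose, standing on the base on the other side. Origin: centre of its underside.
- vial: Small amber vial, 24 mm across, 50 mm high, standing on the bench; leave alone. Origin: centre of its underside.
- reagent_jar: Amber jar, 60 mm across, 85 mm high; leave alone. Origin: centre of its underside.
- buffer_bottle: White plastic bottle, 54 mm across, 120 mm high; leave alone. Origin: centre of its underside.
- spatula: Spatula 170 mm long lying flat; leave alone. Origin: middle of its underside.
- mouse: Black computer mouse, round, 62 mm across, 34 mm high; leave alone. Origin: centre of its underside.
- weigh_dish: Shallow metal dish, 64 mm across, 18 mm high; leave alone. Origin: centre of its underside.
Mind the look-alikes: they are no part of the job. What is shaped like the rinse_cup but blue is not meant.

How it is judged:
By the outcome, as a careful person would: the job done as asked, in the order asked, and still so for the second after the job is handed in, with the robot touching nothing.
It also fails if it takes over 43 s, if anything falls off the work surface, if the arm or the gripper's body presses on something with over 40 N, if the wrist force passes 120 N, or if a joint passes its speed limit or range.

## Working session

There is one attempt and no reset: what is moved stays moved. The work goes in short steps, Python scripts to look and compute and a tool call to move; the robot and the scene stay as the last step left them, time stands still between calls to the robot, and variables do not carry over. Pictures are saved under pics/ and viewed, at most 10 in all, crops included, and the job is handed in when it is done.

Besides the shell and the picture viewer there is one more tool, called after "Request:" as name(argument=value, ...) on one line, values as JSON. drive_tool: Moves the arm, as the interface text tells. Its arguments: {"type":"object","properties":{"angular":{"type":"array","items":{"type":"array","items":{"type":"number"}}},"delta_pos":{"type":"array","items":{"type":"array","items":{"type":"number"}}},"gripper":{"type":"array","items":{"type":"number"}},"squeeze":{"type":"number"}},"required":["angular","delta_pos","gripper"]}

```bash
mkdir -p pics
cat > h.py <<'E'
import numpy as np, cv2
from scipy.spatial.transform import Rotation as R
from cell import telemetry, eyes, env, models
def rot(o):
    o=np.array(o,float)
    if o.shape==(3,3): return o
    if o.size==4: return R.from_quat(o).as_matrix()
    return R.from_euler('xyz',o,degrees=True).as_matrix()
def ray(p,px):
    d=rot(p['orientation'])@np.linalg.inv(np.array(p['mtx']))@np.array([px[0],px[1],1.])
    return np.array(p['origin'],float),d/np.linalg.norm(d)
def atz(p,px,z):
    o,d=ray(p,px); return o+d*(z-o[2])/d[2]
def tri(*rs):
    A=np.zeros((3,3));b=np.zeros(3)
    for o,d in rs:
        M=np.eye(3)-np.outer(d,d);A+=M;b+=M@o
    x=np.linalg.solve(A,b)
    return x,[round(float(np.linalg.norm((np.eye(3)-np.outer(d,d))@(x-o)))*1000,1) for o,d in rs]
def proj(p,X):
    c=rot(p['orientation']).T@(np.array(X)-np.array(p['origin'])); u=np.array(p['mtx'])@c; return u[:2]/u[2]
E
python3 - <<'E'
from h import *
np.set_printoptions(precision=4,suppress=True)
P={}
for c in ['side','top']:
    p=eyes.read_camera(c);P[c]=p
    cv2.imwrite(f'pics/{c}0.png',p['pixels'][:,:,::-1])
    print(c,p['origin'],p['orientation'])
for n in ['ring_centre','index_pin','dosing_tip','sample_beaker','rinse_cup','stand','dosing_arm']:
    r={}
    for c in P:
        r[c]=models.search_frame(P[c],n)[:3]
        print(n,c,[(np.round(q['centre'],1).tolist(),round(q['p'],2)) for q in r[c]])
    if r['side'] and r['top']: print('  ',tri(ray(P['side'],r['side'][0]['centre']),ray(P['top'],r['top'][0]['centre'])))
print(telemetry.get_obs(),env.finger_overhang)
E
```

```text
side [ 0.2525 -0.5401  0.8373] [-138.5085    0.6173  -32.5257]
top [ 0.4374 -0.0129  1.6987] [-175.2772    0.3694  -88.4283]
ring_centre side [([254.7, 234.8], 0.62), ([346.6, 352.7], 0.55), ([243.0, 195.3], 0.42)]
ring_centre top [([164.6, 229.0], 0.36)]
   (array([ 0.5408,  0.2788, -0.2989]), [183.6, 183.6])
index_pin side []
index_pin top [([352.4, 223.0], 0.23)]
dosing_tip side [([280.9, 199.7], 0.7)]
dosing_tip top []
sample_beaker side [([288.6, 232.9], 0.68)]
sample_beaker top []
rinse_cup side [([269.4, 213.8], 0.63), ([220.8, 186.7], 0.62), ([203.1, 248.6], 0.57)]
rinse_cup top [([218.8, 193.4], 0.69), ([211.9, 171.5], 0.63), ([259.7, 178.4], 0.43)]
   (array([ 0.6234,  0.1178, -0.1203]), [74.9, 74.9])
stand side [([282.0, 228.8], 0.94)]
stand top [([276.8, 173.4], 0.62), ([291.8, 175.0], 0.4)]
   (array([ 0.634 , -0.0665, -0.0036]), [2.2, 2.2])
dosing_arm side [([277.1, 204.0], 0.8), ([245.7, 212.1], 0.57)]
dosing_arm top [([273.6, 172.8], 0.82)]
   (array([ 0.6233, -0.0516,  0.1008]), [2.6, 2.6])
{'time_s': 0.8, 'qpos': array([-68.1198,  18.3903,  -4.0159,  83.1075,   1.2937,  78.5409,
        -3.26  ]), 'joint_velocities': array([-0.0339,  0.1121, -0.094 ,  0.0086,  0.0565, -0.062 ,  0.0966]), 'effort': array([  0.0003, -49.1037,  -0.4026, -31.2744,  -0.0635,   0.0338,
         0.    ]), 'tool_pos': array([0.2337, 0.6065, 0.2095]), 'tool_rot': array([179.9937,   0.0016, 158.9281]), 'force': array([ 0.6578, -0.078 , -0.1947]), 'wrist_torque': array([-0.006 , -0.0033, -0.0141]), 'grasp_force': 0.0, 'grip_width': 0.0871592259133876} 0.014
```

Run:
```python
import cv2
a=cv2.imread('pics/side0.png')[130:330,170:420]; cv2.imwrite('pics/side0c.png',cv2.resize(a,(750,600),interpolation=cv2.INTER_CUBIC))
a=cv2.imread('pics/top0.png')[90:290,150:400]; cv2.imwrite('pics/top0c.png',cv2.resize(a,(750,600),interpolation=cv2.INTER_CUBIC))
```

```text
(no output)
```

View pics/side0c.png

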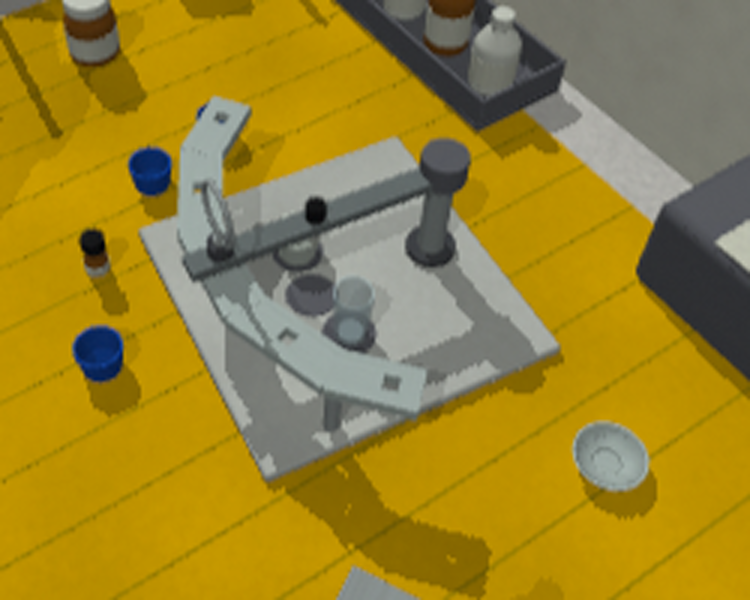

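View pics/top0c.png

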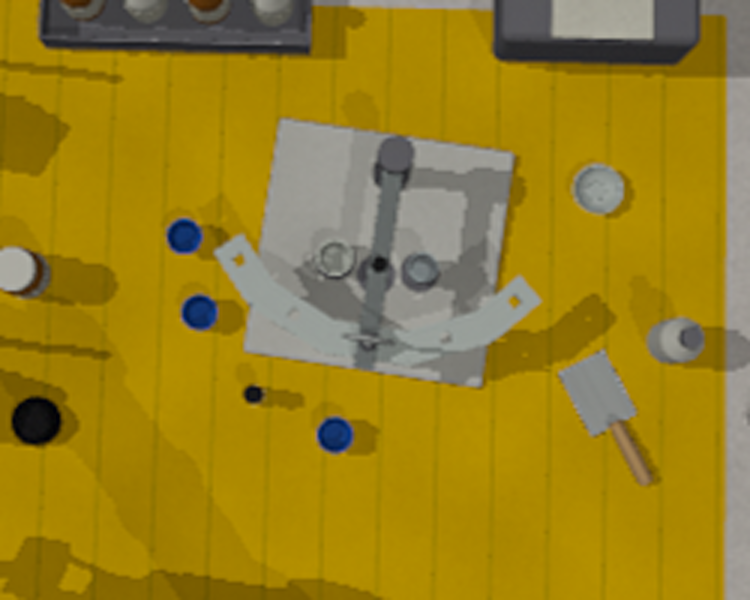

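Run:
```python
from h import *
from scipy.optimize import least_squares
np.set_printoptions(precision=4,suppress=True)
T=eyes.read_camera('top');S=eyes.read_camera('side')
f=lambda l,ox,oy:[np.array([ox+a/3,oy+b/3]) for a,b in l]
tp=f([(280,118),(515,153),(482,387),(245,352)],150,90)
sp=f([(398,140),(558,348),(270,478),(142,232)],170,130)
L=np.array([[.05,.15],[.05,-.15],[-.25,-.15],[-.25,.15]])
def W(v,x,y,z):
    c,s=np.cos(v[2]),np.sin(v[2]);return np.array([v[0]+c*x-s*y,v[1]+s*x+c*y,z])
res=lambda v:np.concatenate([np.concatenate([proj(T,W(v,*l,.012))-t,proj(S,W(v,*l,.012))-s]) for l,t,s in zip(L,tp,sp)])
r=least_squares(res,[.7,-.1,0]);v=r.x
print(v,np.degrees(v[2]),r.fun.reshape(-1,4))
rt,rs=f([(368,340)],150,90)[0],f([(217,213)],170,130)[0]
print('ring tri',tri(ray(T,rt),ray(S,rs)),'fit',W(v,-.22,0,.178),'dot',proj(T,W(v,-.22,0,.178)),rt,proj(S,W(v,-.22,0,.178)),rs)
# beaker
print('beaker',atz(T,f([(420,272)],150,90)[0],.076), [W(v,-.13*np.cos(q),-.13*np.sin(q),.076) for q in(.42,-.42)])
for q in (0,.42): print('ring',q,W(v,-.22*np.cos(q),-.22*np.sin(q),.178))
```

```text
[ 0.7338 -0.0795 -0.1233] -7.062968651470525 [[ 0.1308 -0.8394 -0.5078 -1.2816]
 [ 0.2928 -0.8575  1.9455  0.1834]
 [ 0.1116 -0.1394 -1.162   1.3889]
 [-0.469  -0.5499 -1.864  -0.475 ]]
ring tri (array([ 0.514 , -0.0508,  0.1823]), [1.4, 1.4]) fit [ 0.5155 -0.0525  0.178 ] dot [273.3213 202.612 ] [272.6667 203.3333] [242.7174 202.4308] [242.3333 201.    ]
beaker [ 0.6015 -0.1133  0.076 ] [array([ 0.6095, -0.1175,  0.076 ]), array([ 0.6225, -0.0123,  0.076 ])]
ring 0 [ 0.5155 -0.0525  0.178 ]
ring 0.42 [ 0.5234 -0.1438  0.178 ]
```

```bash
cat >> h.py <<'E'
def target(yaw,th):
    "tool pointing th deg ahead of down along heading yaw, tool y horizontal to the left"
    a=np.radians(yaw);t=np.radians(th);u=np.array([np.cos(a),np.sin(a),0]);y=np.array([-u[1],u[0],0])
    z=np.sin(t)*u-np.array([0,0,np.cos(t)]);return np.column_stack([np.cross(y,z),y,z])
def need(p,Rt,p0=None,R0=None):
    s=telemetry.get_obs();p0=s['tool_pos'] if p0 is None else p0;R0=rot(s['tool_rot']) if R0 is None else R0
    print('shift first, cm',np.round(R0.T@(np.array(p)-p0)*100,2),' turn rad',np.round(R.from_matrix(R0.T@Rt).as_rotvec(),4),' shift after turn, cm',np.round(Rt.T@(np.array(p)-p0)*100,2))
E
python3 - <<'E'
from h import *
s=telemetry.get_obs();R0=rot(s['tool_rot']);p0=s['tool_pos']
need([.42,.30,.32],R0)
R1=target(-7,0)
need([.44,-.04,.32],R1,np.array([.42,.3,.32]),R0)
print(R.from_matrix(R1.T@target(-7,45)).as_rotvec())
E
```

```text
shift first, cm [-28.4  -21.91 -11.05]  turn rad [0. 0. 0.]  shift after turn, cm [-28.4  -21.91 -11.05]
shift first, cm [-14.09 -31.01  -0.  ]  turn rad [ 1.000e-04  1.000e-04 -2.456e-01]  shift after turn, cm [ -6.13 -33.5    0.  ]
[ 3.89200100e-18 -7.85398163e-01  4.47893285e-18]
```

Request:
drive_tool(angular=[[0, 0, 0], [0, 0, 0], [0, 0, 0], [0, 0, 0], [0, 0, 0], [0, 0, 0], [0, 0, 0], [0, 0, 0], [0, 0, 0], [0, 0, 0], [0, 0, -0.123], [0, 0, -0.123]], delta_pos=[[0, 0, -3], [0, 0, -4], [0, 0, -4], [-4, -3.1, 0], [-4, -3.1, 0], [-4, -3.1, 0], [-4, -3.1, 0], [-4, -3.1, 0], [-4, -3.1, 0], [-4, -3.1, 0], [0, 0, 0], [0, 0, 0]], gripper=[0, 0, 0, 0, 0, 0, 0, 0, 0, 0, 0, 0])

```text
time_s: 2.1
tool_pos: [0.416, 0.305, 0.32]
tool_rot: [179.9, 0.0, 173.0]
force: [-0.4, 1.3, 0.6]
grip_width: 0.0024
grasp_force: 0.0
```

Request:
drive_tool(angular=[[0, 0, 0], [0, 0, 0], [0, 0, 0], [0, 0, 0], [0, 0, 0], [0, 0, 0], [0, 0, 0], [0, 0, 0], [0, 0, 0], [0, 0, 0], [0, -0.13, 0], [0, -0.13, 0], [0, -0.13, 0], [0, -0.13, 0], [0, -0.13, 0], [0, -0.13, 0], [0, 0, 0]], delta_pos=[[-0.6, -3.3, 0], [-0.6, -3.3, 0], [-0.6, -3.3, 0], [-0.6, -3.3, 0], [-0.6, -3.3, 0], [-0.6, -3.3, 0], [-0.6, -3.3, 0], [-0.6, -3.3, 0], [-0.6, -3.3, 0], [-0.6, -3.3, 0], [0, 0, 0], [0, 0, 0], [0, 0, 0], [0, 0, 0], [0, 0, 0], [0, 0, 0], [0, 0, 0]], gripper=[0, 0, 0, 0, 0, 0, 0, 0, 0, 0, 0, 0, 0, 0, 0, 0, 0])

```text
time_s: 3.8
tool_pos: [0.4622, -0.0246, 0.2903]
tool_rot: [179.2, 13.4, 172.8]
force: [0.5, -0.6, 0.3]
grip_width: 0.0006
grasp_force: 0.0
```

Run:
```python
from h import *
s=telemetry.get_obs();print(s['qpos'],s['tool_pos'],s['tool_rot'])
need([.515,-.052,.30],target(-7,45))
p=eyes.read_camera('wrist');cv2.imwrite('pics/w1.png',p['pixels'][:,:,::-1]);print(p['origin'],p['orientation'])
```

```text
[  7.86524487 -17.04548285  -7.10244435 110.89211827  -1.42480732
  72.59843464  83.98092332] [ 0.46217175 -0.02455291  0.29031997] [179.23540751  13.42833462 172.79768192]
shift first, cm [-5.66 -2.07  0.33]  turn rad [ 0.0113 -0.551  -0.0068]  shift after turn, cm [-4.63 -2.08  3.26]
[ 0.35237337 -0.01182967  0.44438743] [151.40980634  -0.68621148  82.96648253]
```

View pics/w1.png

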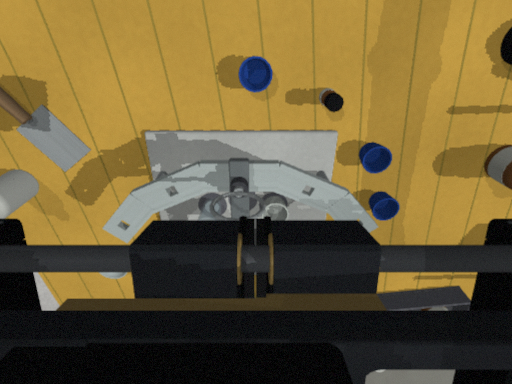

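Run:
```python
from h import *
s=telemetry.get_obs()
need([.57,-.060,.28],target(-7,-38))
```

```text
shift first, cm [-10.53  -2.51   3.66]  turn rad [0.0144 0.8983 0.0078]  shift after turn, cm [-9.46 -2.44 -5.94]
```

Request:
drive_tool(angular=[[0, 0, 0], [0, 0, 0], [0, 0, 0], [0.002, 0.1283, 0], [0.002, 0.1283, 0], [0.002, 0.1283, 0], [0.002, 0.1283, 0], [0.002, 0.1283, 0], [0.002, 0.1283, 0], [0.002, 0.1283, 0], [0, 0, 0]], delta_pos=[[-3.5, -0.84, 1.2], [-3.5, -0.84, 1.2], [-3.5, -0.84, 1.2], [0, 0, 0], [0, 0, 0], [0, 0, 0], [0, 0, 0], [0, 0, 0], [0, 0, 0], [0, 0, 0], [0, 0, 0]], gripper=[0, 0, 0, 0, 0, 0, 0, 0, 0, 0, 0])

```text
time_s: 4.95
tool_pos: [0.568, -0.0561, 0.2859]
tool_rot: [-179.7, -30.6, 173.2]
force: [-0.7, -0.6, 0.6]
grip_width: 0.0007
grasp_force: 0.0
```

Run:
```python
from h import *
np.set_printoptions(precision=4,suppress=True)
s=telemetry.get_obs();print(s['qpos'],s['tool_pos'],s['tool_rot'])
z=target(-7,-38)[:,2]; c=np.array([.515,-.052,.180])
need(c-.06*z,target(-7,-38)); need(c+.008*z,target(-7,-38))
p=eyes.read_camera('wrist');cv2.imwrite('pics/w2.png',p['pixels'][:,:,::-1])
q=eyes.read_camera('side');cv2.imwrite('pics/s2.png',cv2.resize(q['pixels'][100:300,150:400,::-1],(750,600)))
for k in('w','s'):
    P={'w':p,'s':q}[k]; print(k,[(m['centre'],m['p']) for m in models.search_frame(P,'ring_centre')[:3]],proj(P,c))
```

```text
[ -1.9725  32.7651   9.8705  60.9068  -5.0655 117.3221  89.9815] [ 0.568  -0.0561  0.2859] [-179.6802  -30.5917  173.1799]
shift first, cm [-1.59 -0.2   5.87]  turn rad [-0.0073  0.1293  0.0022]  shift after turn, cm [-2.34 -0.23  5.62]
shift first, cm [-0.72 -0.15 12.62]  turn rad [-0.0073  0.1293  0.0022]  shift after turn, cm [-2.34 -0.23 12.42]
w [([255.4, 191.1], 0.61), ([26.8, 243.3], 0.4)] [252.4887 189.5603]
s [([243.1, 206.8], 0.56), ([280.6, 202.6], 0.2)] [242.4218 201.8597]
```

View pics/w2.png

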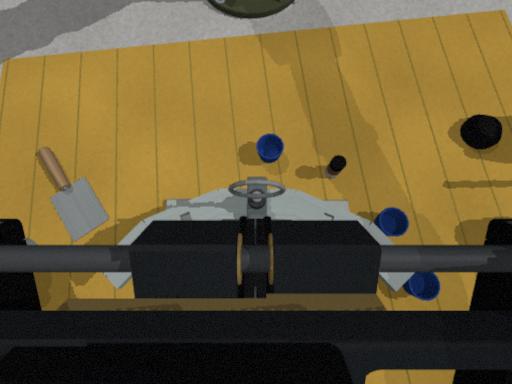

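View pics/s2.png

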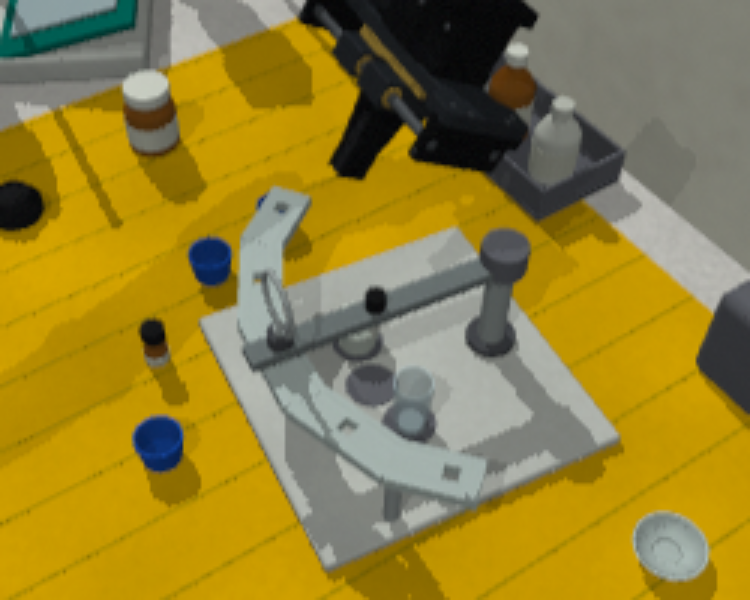

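Request:
drive_tool(angular=[[0, 0, 0], [0, 0, 0], [0, 0, 0], [-0.003, 0.065, 0], [-0.004, 0.065, 0], [0, 0, 0]], delta_pos=[[-0.5, 0, 1.9], [-0.5, 0, 1.9], [-0.5, 0, 1.9], [0, 0, 0], [0, 0, 0], [0, 0, 0]], gripper=[0, 0, 0, 0, 0, 0])

```text
time_s: 5.75
tool_pos: [0.5509, -0.0558, 0.2295]
tool_rot: [179.3, -37.8, 173.4]
force: [-0.1, -0.7, -0.8]
grip_width: 0.0003
grasp_force: 0.0
```

Run:
```python
from h import *
np.set_printoptions(precision=4,suppress=True)
s=telemetry.get_obs();print(s['qpos'],s['tool_pos'],s['tool_rot'])
T=rot(s['tool_rot']);z=T[:,2]; c=np.array([.515,-.050,.180])
need(c+.008*z,T); need(c-.02*z,T)
p=eyes.read_camera('wrist');cv2.imwrite('pics/w3.png',cv2.resize(p['pixels'][130:290,150:360,::-1],(788,600)))
# outline of ring and TCP
print('ring proj',[np.round(proj(p,c+d),1) for d in ([0,0,0],[0,.028,0],[0,-.028,0],[0,0,.028])],'tcp',proj(p,s['tool_pos']),'tip',proj(p,s['tool_pos']+.014*z))
```

```text
[  0.5797  37.2086   6.6614  63.3156  -4.8915 117.5308  89.6564] [ 0.5509 -0.0558  0.2295] [179.2667 -37.8445 173.4079]
shift first, cm [-0.17  0.09  6.94]  turn rad [0. 0. 0.]  shift after turn, cm [-0.17  0.09  6.94]
shift first, cm [-0.17  0.09  4.14]  turn rad [0. 0. 0.]  shift after turn, cm [-0.17  0.09  4.14]
ring proj [array([254.7, 199.7]), array([287. , 196.1]), array([222. , 203.4]), array([255. , 186.8])] tcp [253.2173 225.3599] tip [253.3372 217.6595]
```

View pics/w3.png

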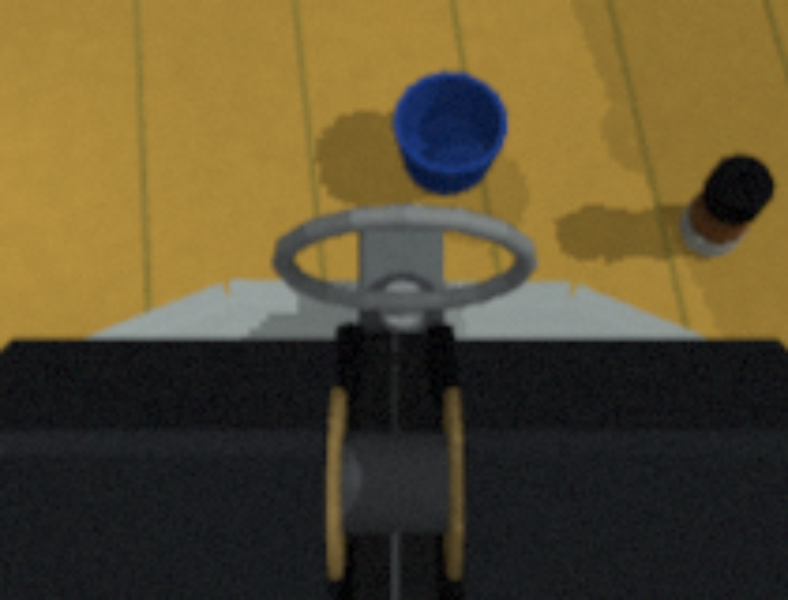

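Request:
drive_tool(angular=[[0, 0, 0], [0, 0, 0], [0, 0, 0], [0, 0, 0], [0, 0, 0], [0, 0, 0], [0, 0, 0], [0, 0, 0]], delta_pos=[[-0.05, 0.05, 1.0], [-0.05, 0.05, 1.0], [-0.05, 0.05, 1.0], [0, 0, 1.0], [0, 0, 0.5], [0, 0, 0.4], [0, 0, 0.3], [0, 0, 0]], gripper=[0, 0, 0, 0, 0, 0, 0, 0])

```text
time_s: 6.6
tool_pos: [0.5203, -0.0506, 0.1882]
tool_rot: [179.4, -37.9, 173.3]
force: [0.3, -0.0, -1.5]
grip_width: 0.0001
grasp_force: 0.0
```

Request:
drive_tool(angular=[[0, 0, 0], [0, 0, 0], [0, 0, 0], [0, 0, 0], [0, 0, 0], [0, 0, 0]], delta_pos=[[0, 0, 0.3], [0, 0, 0.4], [0, 0, 0.4], [0, 0, 0.4], [0, 0, 0.3], [0, 0, 0]], gripper=[0, 0, 0, 0, 0, 0])

```text
time_s: 7.2
tool_pos: [0.5091, -0.049, 0.1738]
tool_rot: [179.4, -37.9, 173.3]
force: [-0.1, -0.5, -0.1]
grip_width: 0.0006
grasp_force: 0.0
```

Run:
```python
from h import *
np.set_printoptions(precision=4,suppress=True)
s=telemetry.get_obs();print(s['qpos'],s['tool_pos'],s['tool_rot'],s['force'])
T=rot(s['tool_rot']);print('1cm up in tool',T.T@[0,0,1])
p=eyes.read_camera('wrist');q=eyes.read_camera('side')
a=cv2.resize(p['pixels'][130:290,180:330],(375,400));b=cv2.resize(q['pixels'][150:290,200:330],(371,400))
cv2.imwrite('pics/m4.png',np.hstack([a,b])[:,:,::-1])
```

```text
[ -0.2205  33.6883   6.5643  75.202   -4.6104 109.2134  89.5398] [ 0.5091 -0.049   0.1738] [179.4308 -37.8949 173.2595] [-0.1028 -0.4701 -0.0505]
1cm up in tool [ 0.6142  0.0078 -0.7891]
```

View pics/m4.png

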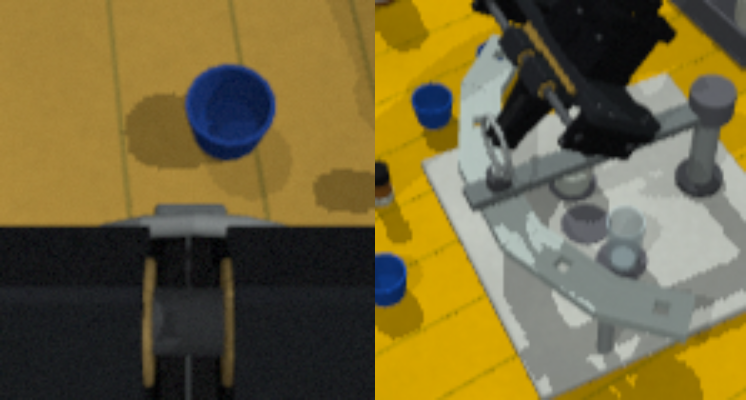

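Request:
drive_tool(angular=[[0, 0, 0], [0, 0, 0], [0, 0, 0], [0, 0, 0], [0, 0, 0]], delta_pos=[[0.184, 0, -0.237], [0.184, 0, -0.237], [0.184, 0, -0.237], [0.184, 0, -0.237], [0, 0, 0]], gripper=[0, 0, 0, 0, 0])

```text
time_s: 7.8
tool_pos: [0.51, -0.0492, 0.1863]
tool_rot: [179.4, -37.8, 173.3]
force: [2.8, 0.5, -4.7]
grip_width: 0.0002
grasp_force: 2.3
```

Request:
drive_tool(angular=[[0, 0, 0], [0, 0, 0], [0, 0, 0], [0, 0, 0]], delta_pos=[[0.184, 0, -0.237], [0.184, 0, -0.237], [0.184, 0, -0.237], [0, 0, 0]], gripper=[0, 0, 0, 0])

```text
time_s: 8.2
tool_pos: [0.5099, -0.0493, 0.1955]
tool_rot: [179.4, -37.8, 173.3]
force: [4.0, -0.1, -5.7]
grip_width: 0.0004
grasp_force: 3.3
```

Run:
```python
from h import *
np.set_printoptions(precision=4,suppress=True)
f=[]
q=eyes.read_camera('side');f.append(telemetry.get_obs()['force'])
for i in range(3): eyes.read_camera('wrist'); f.append(telemetry.get_obs()['force'])
s=telemetry.get_obs();print(s['time_s'],s['tool_pos'],np.mean(f,0))
cv2.imwrite('pics/s5.png',cv2.resize(q['pixels'][150:270,200:350,::-1],(750,600)))
# waypoints about the pivot: swing q
piv=np.array([.7338,-.0795]); piv_alt=None
T=rot(s['tool_rot'])
d=s['tool_pos'][:2]-piv; print('radius',np.hypot(*d),'ang',np.degrees(np.arctan2(-d[1],-d[0])))
```

```text
8.4 [ 0.5098 -0.0493  0.1949] [ 4.724   0.0833 -5.948 ]
radius 0.22604298951317772 ang -7.675109373902942
```

View pics/s5.png

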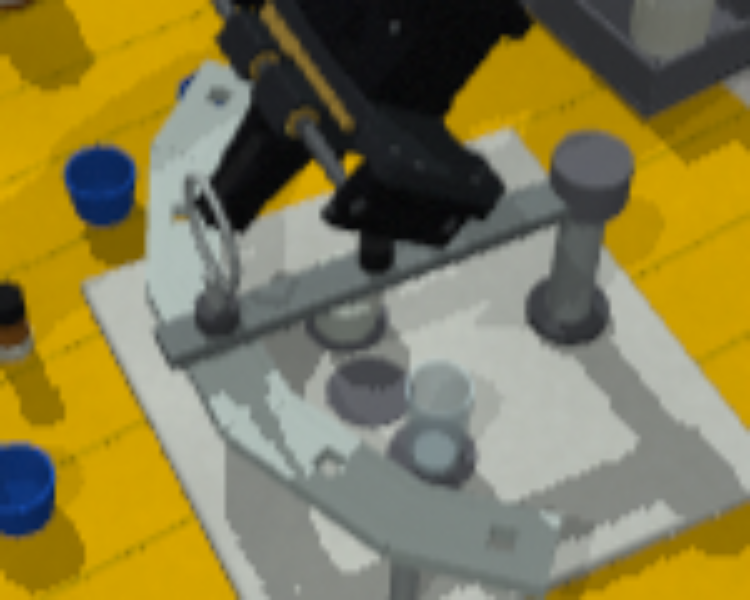

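Request:
drive_tool(angular=[[0.0061, 0, -0.0079], [0.0061, 0, -0.0079], [0.0061, 0, -0.0079], [0.0061, 0, -0.0079], [0, 0, 0]], delta_pos=[[0, -0.226, 0], [0, -0.226, 0], [0, -0.226, 0], [0, -0.226, 0], [0, 0, 0]], gripper=[0, 0, 0, 0, 0])

```text
time_s: 8.9
tool_pos: [0.5088, -0.0585, 0.1949]
tool_rot: [179.4, -37.8, 175.6]
force: [4.8, -0.7, -6.5]
grip_width: 0.0005
grasp_force: 3.8
```

Request:
drive_tool(angular=[[0.0123, 0, -0.0158], [0.0123, 0, -0.0158], [0.0123, 0, -0.0158], [0.0123, 0, -0.0158], [0.0123, 0, -0.0158], [0.0123, 0, -0.0158], [0.0123, 0, -0.0158], [0.0123, 0, -0.0158], [0, 0, 0]], delta_pos=[[0, -0.452, 0], [0, -0.452, 0], [0, -0.452, 0], [0, -0.452, 0], [0, -0.452, 0], [0, -0.452, 0], [0, -0.452, 0], [0, -0.452, 0], [0, 0, 0]], gripper=[0, 0, 0, 0, 0, 0, 0, 0, 0])

```text
time_s: 9.8
tool_pos: [0.5089, -0.0941, 0.1945]
tool_rot: [179.4, -37.6, -175.2]
force: [6.7, -0.2, -5.2]
grip_width: 0.0005
grasp_force: 4.4
```

Run:
```python
from h import *
np.set_printoptions(precision=4,suppress=True)
q=eyes.read_camera('side')
s=telemetry.get_obs();print(s['time_s'],s['tool_pos'],s['tool_rot'],s['force'],s['qpos'])
cv2.imwrite('pics/s6.png',cv2.resize(q['pixels'][150:270,200:350,::-1],(750,600)))
d=s['tool_pos'][:2]-[.7338,-.0795]; print('radius',np.hypot(*d),'q est',np.arctan2(-d[1],-d[0])+np.radians(7.675))
```

```text
9.85 [ 0.5089 -0.0941  0.1945] [ 179.4182  -37.6278 -175.2069] [ 5.9395 -0.5402 -5.7417] [  0.2845  32.7947   5.6278  73.9388   3.1734 110.5283 100.753 ]
radius 0.22539611605536392 q est 0.19896421197052444
```

View pics/s6.png

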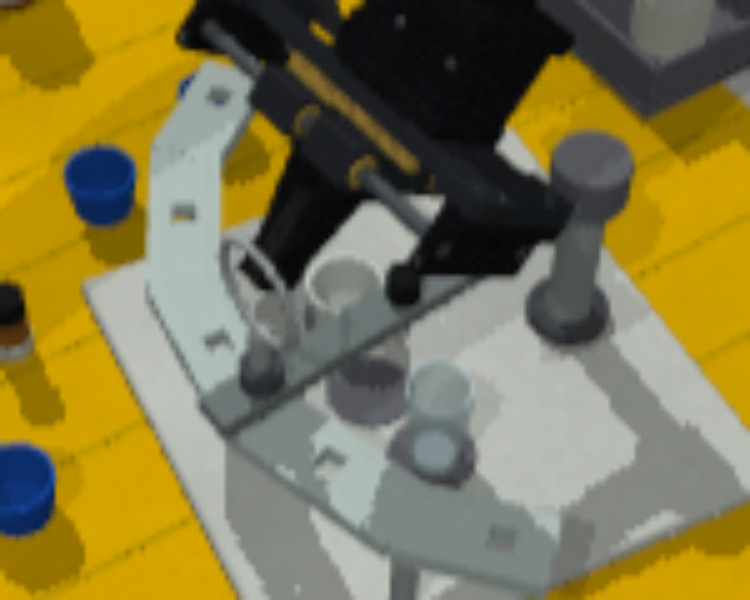

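Request:
drive_tool(angular=[[0.0123, 0, -0.0158], [0.0123, 0, -0.0158], [0.0123, 0, -0.0158], [0.0123, 0, -0.0158], [0.0123, 0, -0.0158], [0.0123, 0, -0.0158], [0.0123, 0, -0.0158], [0.0123, 0, -0.0158], [0.0123, 0, -0.0158], [0, 0, 0]], delta_pos=[[0, -0.452, 0], [0, -0.452, 0], [0, -0.452, 0], [0, -0.452, 0], [0, -0.452, 0], [0, -0.452, 0], [0, -0.452, 0], [0, -0.452, 0], [0, -0.452, 0], [0, 0, 0]], gripper=[0, 0, 0, 0, 0, 0, 0, 0, 0, 0])

```text
time_s: 10.85
tool_pos: [0.5155, -0.1333, 0.1941]
tool_rot: [179.4, -37.5, -164.8]
force: [7.1, 1.7, -6.0]
grip_width: 0.0004
grasp_force: 4.7
```

Request:
drive_tool(angular=[[0, 0, 0], [0, 0, 0], [0, 0, 0], [0, 0, 0]], delta_pos=[[-0.123, 0, 0.158], [-0.123, 0, 0.158], [0, 0, 0], [0, 0, 0]], gripper=[0, 0, 0, 0])

```text
time_s: 11.25
tool_pos: [0.5155, -0.1332, 0.1902]
tool_rot: [179.4, -37.5, -164.8]
force: [7.5, 2.5, -5.7]
grip_width: 0.0003
grasp_force: 4.6
```

Request:
drive_tool(angular=[[0, 0, 0], [0, 0, 0], [0, 0, 0]], delta_pos=[[-0.123, 0, 0.158], [0, 0, 0], [0, 0, 0]], gripper=[0, 0, 0])

```text
time_s: 11.55
tool_pos: [0.5155, -0.1332, 0.1883]
tool_rot: [179.4, -37.5, -164.8]
force: [6.9, 1.7, -5.1]
grip_width: 0.0005
grasp_force: 4.5
```

Request:
drive_tool(angular=[[0, 0, 0], [0, 0, 0], [0, 0, 0]], delta_pos=[[-0.123, 0, 0.158], [0, 0, 0], [0, 0, 0]], gripper=[0, 0, 0])

```text
time_s: 11.85
tool_pos: [0.5152, -0.1332, 0.1872]
tool_rot: [179.4, -37.6, -164.8]
force: [6.2, 1.7, -2.0]
grip_width: 0.0001
grasp_force: 3.4
```

Request:
drive_tool(angular=[[0, 0, 0], [0, 0, 0], [0, 0, 0]], delta_pos=[[-0.123, 0, 0.158], [0, 0, 0], [0, 0, 0]], gripper=[0, 0, 0])

```text
time_s: 12.15
tool_pos: [0.5141, -0.1338, 0.1852]
tool_rot: [179.4, -37.7, -164.9]
force: [2.4, 2.3, -0.2]
grip_width: 0.0002
grasp_force: 1.5
```

Request:
drive_tool(angular=[[0.0031, 0, -0.004], [0.0031, 0, -0.004], [0.0031, 0, -0.004], [0.0031, 0, -0.004], [0.0031, 0, -0.004], [0, 0, 0]], delta_pos=[[0, -0.113, 0], [0, -0.113, 0], [0, -0.113, 0], [0, -0.113, 0], [0, -0.113, 0], [0, 0, 0]], gripper=[0, 0, 0, 0, 0, 0])

```text
time_s: 12.75
tool_pos: [0.516, -0.1409, 0.1838]
tool_rot: [179.6, -37.7, -163.6]
force: [3.3, 0.2, -4.7]
grip_width: 0.0003
grasp_force: 2.3
```

Request:
drive_tool(angular=[[0.0031, 0, -0.004], [0.0031, 0, -0.004], [0.0031, 0, -0.004], [0, 0, 0]], delta_pos=[[0, -0.113, 0], [0, -0.113, 0], [0, -0.113, 0], [0, 0, 0]], gripper=[0, 0, 0, 0])

```text
time_s: 13.15
tool_pos: [0.5168, -0.1433, 0.1843]
tool_rot: [179.5, -37.7, -162.7]
force: [1.6, 0.7, -4.7]
grip_width: 0.0003
grasp_force: 2.3
```

Request:
drive_tool(angular=[[0, 0, 0], [0, 0, 0], [0, 0, 0], [0, 0, 0], [0, 0, 0], [0, 0, 0], [0, 0, 0]], delta_pos=[[-0.123, 0, 0.158], [-0.123, 0, 0.158], [-0.123, 0, 0.158], [-0.123, 0, 0.158], [-0.123, 0, 0.158], [-0.123, 0, 0.158], [0, 0, 0]], gripper=[0, 0, 0, 0, 0, 0, 0])

```text
time_s: 13.85
tool_pos: [0.5165, -0.1432, 0.1728]
tool_rot: [179.5, -37.7, -162.7]
force: [0.8, 0.9, -1.1]
grip_width: 0.0007
grasp_force: 0.7
```

Run:
```python
from h import *
np.set_printoptions(precision=4,suppress=True)
q=eyes.read_camera('side')
s=telemetry.get_obs();print(s['time_s'],s['tool_pos'],s['tool_rot'],s['force'],s['qpos'])
m=models.search_frame(q,'ring_centre')[:2];print([(k['centre'],k['p']) for k in m])
for z in(.180,.192): print(z,proj(q,[.5234,-.1425,z]))
cv2.imwrite('pics/s7.png',cv2.resize(q['pixels'][150:270,200:350,::-1],(750,600)))
```

```text
13.9 [ 0.5166 -0.1432  0.1729] [ 179.5109  -37.7097 -162.699 ] [ 0.0593  0.2792 -1.7095] [  0.8812  33.485    4.5062  75.4052  11.1879 106.389  112.3167]
[([269.3, 230.6], 0.47), ([282.3, 219.5], 0.34)]
0.18 [266.018  225.7877]
0.192 [266.0672 222.6333]
```

Request:
drive_tool(angular=[[0, 0, 0], [0, 0, 0], [0, 0, 0], [0, 0, 0]], delta_pos=[[-0.12, 0, 0.155], [-0.12, 0, 0.155], [0, 0, 0], [0, 0, 0]], gripper=[0, 0, 0, 0])

```text
time_s: 14.35
tool_pos: [0.5166, -0.1432, 0.1685]
tool_rot: [179.5, -37.7, -162.7]
force: [0.2, 0.0, 0.2]
grip_width: 0.0006
grasp_force: 0.0
```

Request:
drive_tool(angular=[[0, 0, 0], [0, 0, 0], [0, 0, 0], [0, 0, 0], [0, 0, 0], [0, 0, 0], [0, 0, 0]], delta_pos=[[0.15, 0, -0.19], [0, 0, -0.4], [0, 0, -0.5], [0, 0, -0.5], [0, 0, -0.5], [0, 0, -0.5], [0, 0, 0]], gripper=[0, 0, 0, 0, 0, 0, 0])

```text
time_s: 15.05
tool_pos: [0.5316, -0.1387, 0.1904]
tool_rot: [179.5, -37.6, -162.7]
force: [-0.3, 0.8, -0.4]
grip_width: 0.0005
grasp_force: 0.0
```

Request:
drive_tool(angular=[[0, 0, 0], [0, 0, 0], [0, 0, 0], [0, 0, 0], [0, 0, 0], [0, 0, 0], [0, 0, 0], [0, 0, 0], [0, 0, 0], [0, 0, 0], [0, 0, 0], [0, 0, 0]], delta_pos=[[0, 0, -1], [0, 0, -1], [0, 0, -1], [0, 0, -1.5], [0, 0, -1.5], [1.2, 0, -1.5], [1.8, 0, -2.3], [1.8, 0, -2.3], [1.8, 0, -2.3], [1.8, 0, -2.3], [0, 0, 0], [0, 0, 0]], gripper=[0, 0, 0, 0, 0, 0, 0, 0, 0, 0, 0, 0])

```text
time_s: 16.25
tool_pos: [0.542, -0.1387, 0.3051]
tool_rot: [-179.4, -36.6, -162.4]
force: [1.1, -0.5, -0.5]
grip_width: 0.0006
grasp_force: 0.0
```

Run:
```python
from h import *
np.set_printoptions(precision=4,suppress=True)
q=eyes.read_camera('side');t=eyes.read_camera('top')
s=telemetry.get_obs();print(s['time_s'],s['tool_pos'],s['force'],s['qpos'])
a=cv2.resize(q['pixels'][150:290,200:330],(520,560));b=cv2.resize(t['pixels'][120:260,210:275],(260,560))
cv2.imwrite('pics/m8.png',np.hstack([a,b])[:,:,::-1])
```

```text
16.35 [ 0.5417 -0.1387  0.3039] [-0.709   0.0273  0.3347] [-22.6222  37.9471  46.059   63.2324  -3.0301 117.6171 130.6989]
```

View pics/m8.png

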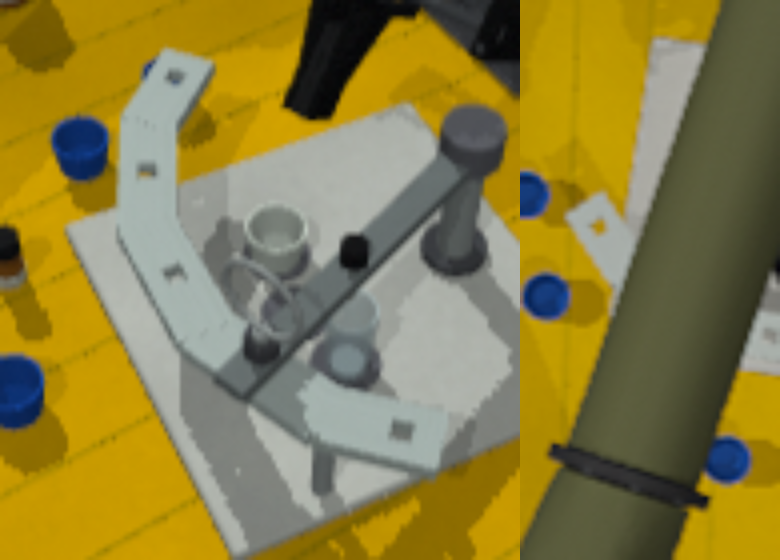

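Request:
drive_tool(angular=[[0, -0.1, 0], [0, -0.1, 0], [0, 0, 0]], delta_pos=[[0, 0, 0], [0, 0, 0], [0, 0, 0]], gripper=[0, 0, 0])

```text
time_s: 16.65
tool_pos: [0.54, -0.1414, 0.3068]
tool_rot: [-179.5, -25.0, -162.6]
force: [-0.1, -0.2, 1.1]
grip_width: 0.0003
grasp_force: 0.0
```

Run:
```python
from h import *
from scipy.ndimage import map_coordinates
np.set_printoptions(precision=3,suppress=True)
q1=eyes.read_camera('side')
print(telemetry.get_obs()['tool_pos'],telemetry.get_obs()['qpos'])
g1=cv2.cvtColor(q1['pixels'],cv2.COLOR_RGB2GRAY).astype(float)
g0=cv2.cvtColor(cv2.imread('pics/side0.png'),cv2.COLOR_BGR2GRAY).astype(float)
v=[.7338,-.0795,-.1233]
def score(g,q,l):
    a=v[2]+q;c=np.array([v[0]-.22*np.cos(a),v[1]-.22*np.sin(a),.178+l]);t=np.array([-np.sin(a),np.cos(a),0])
    ph=np.linspace(0,2*np.pi,120)
    s=[]
    for r in(.0225,.028,.0335):
        P=np.array([proj(q1,c+r*(np.cos(f)*t+np.sin(f)*np.array([0,0,1]))) for f in ph]);s.append(map_coordinates(g,[P[:,1],P[:,0]],order=1))
    return np.mean(np.abs(s[1]-s[0])+np.abs(s[1]-s[2])*1)-0.5*np.std(s[1])
for g,q0 in((g0,0),(g1,.42)):
    r=sorted([(score(g,q0+dq,l),round(q0+dq,3),round(l,3)) for dq in np.arange(-.04,.041,.008) for l in np.arange(-.012,.025,.002)],reverse=True)[:5]
    print(r)
```

```text
[ 0.541 -0.14   0.306] [-25.533  28.888  47.231  70.842  -5.098 108.573 128.474]
[(np.float64(29.390608068532952), np.float64(-0.04), np.float64(-0.006)), (np.float64(28.6301388683816), np.float64(-0.04), np.float64(-0.008)), (np.float64(26.999598697647635), np.float64(-0.032), np.float64(-0.004)), (np.float64(26.97198944552779), np.float64(-0.032), np.float64(-0.006)), (np.float64(26.385068998156356), np.float64(-0.04), np.float64(-0.004))]
[(np.float64(38.71458938149203), np.float64(0.444), np.float64(0.0)), (np.float64(37.87857547823963), np.float64(0.452), np.float64(0.002)), (np.float64(37.73558882587559), np.float64(0.404), np.float64(-0.002)), (np.float64(36.97829735830845), np.float64(0.444), np.float64(0.002)), (np.float64(36.4684883936741), np.float64(0.412), np.float64(0.0))]
```

```bash
python3 -c "
from cell import env
print(env.sign_off())"
```

```text
the job is handed in; nothing more can be done
None
```

The dosing arm is now one hole over on the sample beaker's side, and the pin appears fully home: the ring fits at about zero lift in the camera image. Both vessels look undisturbed, the gripper is clear of the stand, and the job was handed in at about 17 s of the 43 s allowed; no verdict came back.

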